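Load the mould warmer and shut its hatch on the seal

TASK

Set the large deep steel mould down flat in the free half of the warmer's well, without dropping it and without shifting the two small moulds already warming there. Then push the sliding hatch along its track until it shuts against the rubber seal in the end frame, press it home for a second with about 10 newtons on the seal (beyond what the track itself resists) without crushing the seal, and let go so that it stays snugly shut. Leave the other things on the bench where they are.

Things in the scene. Friction and masses are not known exactly. Their poses are not given: they have to be found in the camera images.
- mould: the mould to load: the larger, deeper open steel tray on the bench right of the warmer, 62 (its x) x 42 (its y) mm over its rim, 22 mm high, the rim 6 mm high at the top; about 90 g. Origin at its centre, half-way up; z up. Grip it across its 42 mm width. A smaller shallow mould lies on the bench near it, in either order
- warmer: low white bench-top heater with a blue panel, fixed, 210 (x) x 410 (y) mm. Origin on the table, x away from the blue front, y along the hatch's tracks (from -215 to +195 mm), z up. Its well is at the -y end; the hatch is parked towards +y and shuts towards -y. The walls are 90 mm high, the tracks along both long sides (beyond 82 mm in x) reach 102 mm, the end frame's lip 107 mm
- well (a point): centre of the well's floor, 2 mm above the floor proper (which is 40 mm above the table); axes as the warmer's. The well is open at the top, 146 (x) x 150 (y) mm inside and 50 mm deep. The two small moulds stand in its -y half; the +y half is free. The parked hatch may cover up to 15 mm of the well at its +y side
- warm_a_mid (a point): one of two small shallow steel moulds, 46 x 32 x 10 mm, that already stand on the well floor; point at its centre, half-way up. To be left where it is
- warm_b_mid (a point): the other small mould in the well, same size; point at its centre. To be left where it is
- shallow_mid (a point): small shallow steel mould on the bench, 46 x 32 x 10 mm; centre. Bystander
- forceps_mid (a point): steel forceps lying on the bench, 130 mm long; middle. Bystander
- cassettes_mid (a point): stack of white plastic cassettes 40 x 28 x 24 mm; middle. Bystander
- reagent_mid (a point): white bottle, 60 mm across, 130 mm high; middle. Bystander
- beaker_mid (a point): steel beaker, 70 mm across, 90 mm high; middle. Bystander
- hatch: the sliding hatch: dark steel plate 163 (x) x 180 (y) x 6 mm sliding along y, axes as the warmer's. Origin at the middle of its underside, 92 mm above the table; leading edge 90 mm from it on the -y side. It starts 150 to 185 mm from where its origin is over the well's centre. The dry track resists with about 4 N (a little more with speed) and the hatch stays where it is left
- grip_bar (a point): centre of the upright steel bar on top of the hatch, 74 (x) x 10 (y) x 28 mm high, its top 126 mm above the table and the plate's top 98 mm above it. Push on its +y face or pinch it across its 10 mm
- end_frame: the fixed aluminium frame at the warmer's -y end, axes as the warmer's; origin 205 mm from the warmer's along -y, 90 mm up. It holds a sprung rubber seal on an adjustable carrier: its face lies anywhere from 5 to 31 mm in front of this origin (towards +y), so the shut hatch's origin may lie from 10 mm beyond the well's centre (-y) to 16 mm short of it. It is unseen: only the push tells
- lip (a point): middle of the top of the end frame's lip, 107 mm up, which hides the seal and the hatch's edge. The seal starts to give at 2 N and stiffens by 6 N per mm; it is seated once it has carried 7 N or more for 0.3 s and is crushed above 16 N. The track's 4 N comes on top of this at the bar. After release the track holds the hatch against the seal's spring
Things that resemble listed ones, but are neither listed nor needed, are in the scene too. Leave any blue or turquoise look-alike of the mould alone.

How it is judged:
By the outcome, as a careful person would: the job done as asked, in the order asked, and still so for the second after the job is handed in, with the robot touching nothing.
It also fails if it takes over 72 s, if anything falls off the work surface, if the arm or the gripper's body presses on something with over 40 N, if the wrist force passes 120 N, or if a joint passes its speed limit or range.

ROBOT

A 6-joint arm with a two-finger parallel gripper is mounted at the origin on the work surface. World frame = base frame: x ahead of the robot, y to its left, z up, the work surface at z = 0. Lengths are in m, angles in rad, forces in N, time in s.
With the tool pointing down it reaches from about 0.275 to 0.725 m from the base axis. Payload 5.6 kg.
Tool frame: the origin (TCP) lies at the very end of the fingers, on their centre line; the grasp point (between the pads) lies 19 mm behind it; z points along the fingers, y is the line along which they close (so a half turn about z gives the same grasp; the last joint's range is limited). The gripper opens to 85 mm and grips with 20 to 120 N. Pads are 22 mm wide; open, the fingers measure 114 mm over their backs; the gripper's body (76 mm by 85 mm) begins 54 mm behind the grasp point. The pads swing forward as they close: fully open they stand 13 mm farther back than shut.
Start: joints at [1.391, 0.255, 0.108, 0, -1.424, -0.285], TCP at [0.247, 0.492, 0.231] pointing down, gripper open.
Joint ranges: [-2.95, 2.95], [-1.21, 1.97], [-1.09, 1.5], [-2.87, 1.71], [-2.94, -0.07], [-3.05, 3.05]. Speed limits (rad/s): [2.57, 2.57, 3.14, 3.14, 3.14, 3.14].

INTERFACE

Orientations are given as a rotation vector (axis times angle).
In Python, from station import get_obs, snapshot, job_done, look_for, trace, place_of gives the robot as it stands.
- The arm moves only by the tool play_rows, never from a script. Its argument "rows" is a list of rows, each an object with "grip": the opening, from 0 (shut) to 1 (fully open); "offset": the shift along the world's x, y, z in units of 30 cm (1.0 is 30 cm), a list of three; "rot": the turn, a rotation vector about the world's x, y, z in units of pi rad (1.0 is pi rad), a list of three. A call has 1 to 20 rows; each row shifts and turns the commanded pose from where the row before left it; what a row does not reach is not made up. A row lasts 1/10 s, in which the tool goes at most 50 mm and 8.59 degrees, less where a joint would pass 70% of its speed; a pose out of reach is approached as far as the arm can. A call with a number of a shift or a turn outside -1 to 1 is refused whole. A call with a gripper value outside its range is refused whole. The fingers move at their own pace and stop on an object; "squeeze" is the grip in N (left out, the last holds). Time passes only in rows, so rows that do not move let the fingers close. It gives the time, the measured TCP pose, the force, the opening and the grip force at its end, in the units of the state.
- get_obs(): the state, without advancing time (a new reading comes with each control period).
- snapshot(name): name is "scene" or "top"; returns a dict with "img" (480x640x3 uint8, red, green, blue), "fx", "fy", "cx", "cy" (pixels), "k1" (the pictures are not rectified: a ray, as slopes to the right and down, at radius r is drawn at 1 + k1 r^2 times it, then the intrinsics apply), "view" (4x4, takes a point from world to camera coordinates). Camera axes: x right, y down, z forward; pixel columns grow to the right and rows downward; lengths in m; the calibration is good to about 2 mm. A picture is of the moment at which its call begins. There is no depth.
- job_done(): hands the job in; it is judged then, once.
Trained networks look in a picture, given as the dict that the camera call returned (one of the last four; its "shot" number tells which), for a name from the list of things; names that differ only in an ending like _2 or _b are one class to them, and where a whole thing is asked for, a point or a joint stands for the part that bears it (a point fixed in the world has none). Each returns a list of dicts, best first, with "confidence" (0 to 1); they miss things now and then, are a little off and sometimes report something else, mostly with a low value. They report only what shows in the picture. A call takes as long as a camera call. They do not tell look-alikes from the thing itself.
- look_for(picture, name): "at" ([column, row] in pixels, amid what is visible of it).
- trace(picture, name): "region" (480x640 bool, what is visible of it) and "at" ([column, row] in pixels, amid what is visible of it).
- place_of(picture, name): "at" ([column, row] in pixels: a listed point, or the origin of a listed thing).
The state is a dict: "time": time; "joint_pos": joint angles; "joint_velocities": joint speeds; "joint_torque": joint torques, N m; "tool_pos": TCP position; "ee_rot": TCP orientation; "wrist_force": force on the tool from outside, world axes, zero at the start; "torque": the same for the moment, N m; "grip_width": opening from 0.0 (shut) to 1.0 (fully open); "finger_force": force on a finger pad.
Only numpy, scipy, OpenCV 4.12 (cv2) and the standard library are available. Lean on these libraries where they do the work, as an engineer would, in place of code of your own. Each camera call takes 0.05 s, during which the arm holds its last target. There are 200 camera calls.

## Working session

There is one attempt and no reset: what is moved stays moved. The work goes in short steps, Python scripts to look and compute and a tool call to move; the robot and the scene stay as the last step left them, time stands still between calls to the robot, and variables do not carry over. Pictures are saved under pics/ and viewed, at most 10 in all, crops included, and the job is handed in when it is done.

Besides the shell and the picture viewer there is one more tool, called after "Call:" as name(argument=value, ...) on one line, values as JSON. play_rows: Moves the arm, as the interface text tells. Its arguments: {"type":"object","properties":{"rows":{"type":"array","items":{"type":"object","properties":{"grip":{"type":"number"},"offset":{"type":"array","items":{"type":"number"}},"rot":{"type":"array","items":{"type":"number"}}}}},"squeeze":{"type":"number"}},"required":["rows"]}

```bash
mkdir -p pics; cat > h.py <<'E'
import numpy as np, cv2
from station import *
def ray(s,px):
    K=np.array([[s['fx'],0,s['cx']],[0,s['fy'],s['cy']],[0,0,1.]])
    u=cv2.undistortPoints(np.array([[px]],float),K,np.array([s['k1'],0,0,0.]))[0,0]
    V=np.array(s['view']);R=V[:3,:3];t=V[:3,3]
    return -R.T@t, R.T@np.array([u[0],u[1],1.])
def at_z(s,px,z):
    o,d=ray(s,px); return o+d*(z-o[2])/d[2]
def proj(s,P):
    V=np.array(s['view']);p=V[:3,:3]@np.array(P)+V[:3,3];a=p[:2]/p[2]
    a=a*(1+s['k1']*(a@a));return np.array([s['fx']*a[0]+s['cx'],s['fy']*a[1]+s['cy']])
def save(s,n): cv2.imwrite('pics/'+n,s['img'][:,:,::-1])
E
python3 - <<'E'
from h import *
np.set_printoptions(precision=4,suppress=True)
Z=dict(mould=.011,warmer=0,well=.042,warm_a_mid=.045,shallow_mid=.005,hatch=.092,grip_bar=.112,end_frame=.09,lip=.107,forceps_mid=.003,beaker_mid=.045,reagent_mid=.065,cassettes_mid=.012)
for c in("top","scene"):
    s=snapshot(c);save(s,c+'0.png');print(c,ray(s,[s['cx'],s['cy']]))
    for n,z in Z.items():
        for d in place_of(s,n)[:3]: print(n,round(d['confidence'],2),np.round(d['at'],1),at_z(s,d['at'],z)[:2])
o=get_obs();print(o)
E
```

```text
top (array([ 0.3106, -0.0277,  1.3303]), array([ 0.1895,  0.0195, -0.9817]))
mould 0.92 [488.8 263. ] [ 0.5192 -0.3824]
mould 0.72 [442.8 234.1] [ 0.5902 -0.274 ]
mould 0.64 [501.9 207.6] [ 0.6564 -0.4219]
warmer 0.6 [291.9 235.2] [0.5903 0.0925]
well 0.79 [334.2 238.2] [ 0.5741 -0.0115]
well 0.47 [258.  228.5] [0.5979 0.1699]
warm_a_mid 0.85 [352.1 254.3] [ 0.5349 -0.0535]
warm_a_mid 0.43 [470.6 189.2] [ 0.6931 -0.3388]
shallow_mid 0.78 [453.6 284.9] [ 0.4673 -0.2967]
hatch 0.87 [259.8 227.2] [0.5898 0.1581]
grip_bar 0.8 [236.3 219.5] [0.6032 0.2091]
end_frame 0.62 [379.2 240.2] [ 0.5595 -0.1143]
end_frame 0.43 [259.9 227.7] [0.589  0.1582]
lip 0.9 [372.3 242.5] [ 0.5508 -0.0976]
forceps_mid 0.48 [371.2 320.7] [ 0.3826 -0.0988]
beaker_mid 0.96 [156.4 311.8] [0.3989 0.4029]
reagent_mid 0.92 [410.9 168.8] [ 0.7376 -0.194 ]
cassettes_mid 0.55 [472.5 186.4] [ 0.7101 -0.3518]
scene (array([ 1.2189, -0.7223,  0.9496]), array([-0.5224,  0.5489, -0.6525]))
mould 0.87 [201.9 415.3] [ 0.6559 -0.4296]
mould 0.82 [176.7 354.7] [ 0.5154 -0.3833]
mould 0.81 [244.6 340.3] [ 0.581  -0.2698]
warmer 
[... 356 characters left out ...]
8.5 201.3] [0.6014 0.2101]
lip 0.55 [296.8 256.7] [ 0.5549 -0.1001]
lip 0.54 [392.3 216.8] [0.611 0.14 ]
forceps_mid 0.51 [239.6 253.7] [ 0.3722 -0.1094]
beaker_mid 0.96 [386.9 153.3] [0.3814 0.4067]
{'time': 1.4, 'joint_pos': array([ 1.3906,  0.2551,  0.1082, -0.    , -1.4239, -0.2846]), 'joint_velocities': array([-0.0007, -0.0014,  0.0002, -0.0001, -0.0006, -0.0004]), 'joint_torque': array([  0.0004, -38.6403,  23.8071,   5.3678,  -0.0006,   0.    ]), 'tool_pos': array([0.2465, 0.4916, 0.2313]), 'ee_rot': array([ 3.0571, -0.7236, -0.    ]), 'wrist_force': array([-0.0204, -0.8269,  0.7381]), 'torque': array([-0.004 , -0.0283,  0.0127]), 'finger_force': 0.0, 'grip_width': 1.0022307441049452}
```

View pics/top0.png

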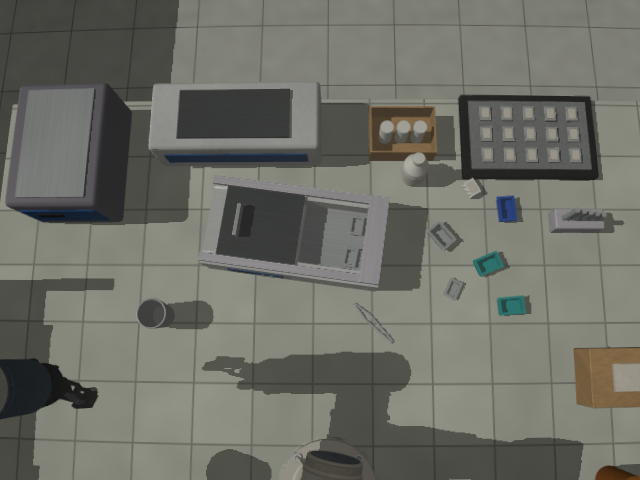

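View pics/scene0.png

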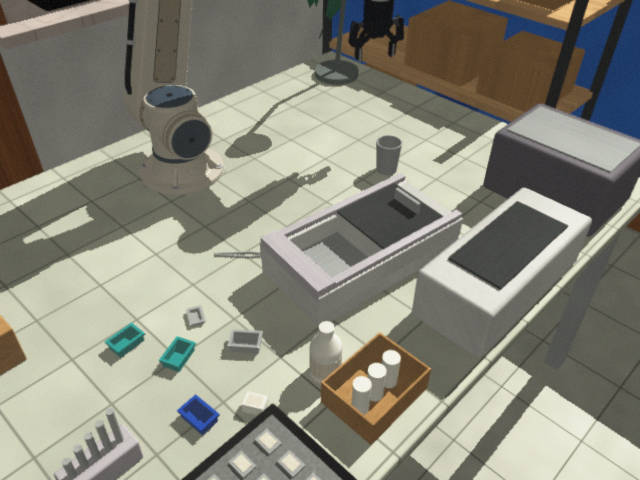

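The grey steel mould is at (443,235) in the top view, with the shallow one at (454,288). The warmer's well is at about (335,238), with its small moulds at (357,226) and (352,256), and the hatch bar is at (237,219). Blue and turquoise look-alikes stay put. Next I need the yaws.

```bash
python3 - <<'E'
from h import *
np.set_printoptions(precision=4,suppress=True)
for c in("top","scene"):
    s=snapshot(c)
    for n,z in(('mould',.022),('shallow_mid',.01),('grip_bar',.126),('hatch',.098),('warm_a_mid',.052)):
        for d in trace(s,n)[:4]:
            m=d['region'].astype(np.uint8)
            cs=max(cv2.findContours(m,0,1)[0],key=cv2.contourArea)[:,0]
            P=np.array([at_z(s,p,z)[:2] for p in cs.astype(float)]).astype(np.float32)*1000
            r=cv2.minAreaRect(P); b=cv2.boxPoints(r)
            e=b[1]-b[0];f=b[2]-b[1];l=e if np.hypot(*e)>np.hypot(*f) else f
            print(c,n,round(d['confidence'],2),np.round(d['at'],0),'ctr',np.round(r[0],1),'size',np.round(r[1],1),'long deg',round(np.degrees(np.arctan2(l[1],l[0]))%180,1))
    im=s['img'][215:295,420:480] if c=="top" else s['img'][310:370,180:270]
    cv2.imwrite(f'pics/m_{c}.png',cv2.resize(im,None,fx=6,fy=6,interpolation=2)[:,:,::-1])
E
```

```text
top mould 0.79 [442. 232.] ctr [ 585.1 -266.2] size [62.4 44.6] long deg 39.8
top mould 0.69 [510. 306.] ctr [ 418.  -427.3] size [42.4 65.7] long deg 94.0
top mould 0.68 [503. 208.] ctr [ 652.7 -428.3] size [60.2 48.1] long deg 0.1
top mould 0.62 [489. 262.] ctr [ 516.8 -378.2] size [44.7 66.8] long deg 112.8
top shallow_mid 0.83 [452. 286.] ctr [ 457.9 -292.1] size [33.6 45.5] long deg 153.0
top grip_bar 0.83 [260. 226.] ctr [588.3 152.5] size [181.5 163.8] long deg 81.4
top hatch 0.98 [261. 228.] ctr [595.4 156.6] size [182.7 164.2] long deg 81.5
top hatch 0.63 [410. 170.] ctr [ 726.3 -196.9] size [55.5 78.5] long deg 178.1
top warm_a_mid 0.59 [351. 254.] ctr [526.5 -48.3] size [30.4 44.1] long deg 165.7
scene mould 0.91 [246. 343.] ctr [ 590.8 -277.2] size [61.5 53. ] long deg 39.7
scene mould 0.86 [201. 413.] ctr [ 655.3 -434.8] size [72.4 46.1] long deg 2.3
scene mould 0.83 [178. 352.] ctr [ 522.2 -383.9] size [53.2 72.5] long deg 112.6
scene shallow_mid 0.88 [197. 312.] ctr [ 457.8 -297.5] size [36.1 57.5] long deg 156.0
scene shallow_mid 0.17 [245. 340.] ctr [ 581.7 -270.4] size [63. 56.] long deg 39.4
scene grip_bar 0.94 [391. 214.] ctr [611.5 123.7] size [180.4 155.1] long deg 82.6
scene hatch 0.62 [389. 212.] ctr [589.4 154.4] size [186.  163.5] long deg 82.7
scene warm_a_mid 0.73 [356. 248.] ctr [574.   91.4] size [489.4 293.4] long deg 82.1
scene warm_a_mid 0.4 [309. 257.] ctr [527.6 -37.9] size [ 9.1 36.4] long deg 169.4
```

View pics/m_top.png

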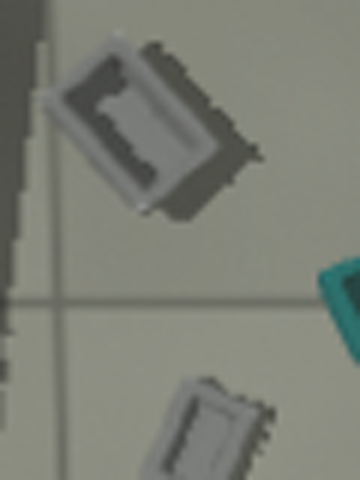

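Call:
play_rows(rows=[{"grip": 1,"offset": [0.0565,-0.1272,-0.005],"rot": [0,0,-0.0315]},{"grip": 1,"offset": [0.0565,-0.1272,-0.005],"rot": [0,0,-0.0315]},{"grip": 1,"offset": [0.0565,-0.1272,-0.005],"rot": [0,0,-0.0315]},{"grip": 1,"offset": [0.0565,-0.1272,-0.005],"rot": [0,0,-0.0315]},{"grip": 1,"offset": [0.0565,-0.1272,-0.005],"rot": [0,0,-0.0315]},{"grip": 1,"offset": [0.0565,-0.1272,-0.005],"rot": [0,0,-0.0315]},{"grip": 1,"offset": [0.0565,-0.1272,-0.005],"rot": [0,0,-0.0315]},{"grip": 1,"offset": [0.0565,-0.1272,-0.005],"rot": [0,0,-0.0315]},{"grip": 1,"offset": [0.0565,-0.1272,-0.005],"rot": [0,0,-0.0315]},{"grip": 1,"offset": [0.0565,-0.1272,-0.005],"rot": [0,0,-0.0315]},{"grip": 1,"offset": [0.0565,-0.1272,-0.005],"rot": [0,0,-0.0315]},{"grip": 1,"offset": [0.0565,-0.1272,-0.005],"rot": [0,0,-0.0315]},{"grip": 1,"offset": [0.0565,-0.1272,-0.005],"rot": [0,0,-0.0315]},{"grip": 1,"offset": [0.0565,-0.1272,-0.005],"rot": [0,0,-0.0315]},{"grip": 1,"offset": [0.0565,-0.1272,-0.005],"rot": [0,0,-0.0315]},{"grip": 1,"offset": [0.0565,-0.1272,-0.005],"rot": [0,0,-0.0315]},{"grip": 1,"offset": [0.0565,-0.1272,-0.005],"rot": [0,0,-0.0315]},{"grip": 1,"offset": [0.0565,-0.1272,-0.005],"rot": [0,0,-0.0315]},{"grip": 1,"offset": [0.0565,-0.1272,-0.005],"rot": [0,0,-0.0315]},{"grip": 1,"offset": [0.0565,-0.1272,-0.005],"rot": [0,0,-0.0315]}], squeeze=30)

```text
time: 4.0
tool_pos: [0.586, -0.2733, 0.2011]
ee_rot: [-1.068, 2.955, -0.0]
wrist_force: [0.5, 0.5, 1.4]
grip_width: 1.002
finger_force: 0.0
```

Call:
play_rows(rows=[{"grip": 1,"offset": [0,0.008,-0.11],"rot": [0,0,0]},{"grip": 1,"offset": [0,0,-0.13],"rot": [0,0,0]},{"grip": 1,"offset": [0,0,-0.13],"rot": [0,0,0]},{"grip": 1,"offset": [0,0,-0.13],"rot": [0,0,0]},{"grip": 1,"offset": [0,0,-0.09],"rot": [0,0,0]},{"grip": 1,"offset": [0,0,-0.05],"rot": [0,0,0]},{"grip": 1,"offset": [0,0,-0.02],"rot": [0,0,0]},{"grip": 1,"offset": [0,0,0],"rot": [0,0,0]},{"grip": 0,"offset": [0,0,0],"rot": [0,0,0]},{"grip": 0,"offset": [0,0,0],"rot": [0,0,0]},{"grip": 0,"offset": [0,0,0],"rot": [0,0,0]},{"grip": 0,"offset": [0,0,0],"rot": [0,0,0]},{"grip": 0,"offset": [0,0,0],"rot": [0,0,0]},{"grip": 0,"offset": [0,0,0],"rot": [0,0,0]},{"grip": 0,"offset": [0,0,0],"rot": [0,0,0]},{"grip": 0,"offset": [0,0,0],"rot": [0,0,0]}], squeeze=35)

```text
time: 5.6
tool_pos: [0.5863, -0.2694, 0.0046]
ee_rot: [-1.074, 2.951, -0.002]
wrist_force: [-0.2, 1.4, 6.5]
grip_width: 0.481
finger_force: 35.9
```

Call:
play_rows(rows=[{"grip": 0,"offset": [0,0,0.02],"rot": [0,0,0]},{"grip": 0,"offset": [0,0,0.05],"rot": [0,0,0]},{"grip": 0,"offset": [0,0,0.1],"rot": [0,0,0]},{"grip": 0,"offset": [0,0,0.12],"rot": [0,0,0]},{"grip": 0,"offset": [0,0,0.12],"rot": [0,0,0]},{"grip": 0,"offset": [0,0,0.1],"rot": [0,0,0]},{"grip": 0,"offset": [0,0,0.06],"rot": [0,0,0]},{"grip": 0,"offset": [-0.002,0.05,0.02],"rot": [0,0,0.0133]},{"grip": 0,"offset": [-0.002,0.1,0],"rot": [0,0,0.02]},{"grip": 0,"offset": [-0.002,0.11,0],"rot": [0,0,0.03]},{"grip": 0,"offset": [-0.002,0.11,0],"rot": [0,0,0.03]},{"grip": 0,"offset": [-0.002,0.11,0],"rot": [0,0,0.03]},{"grip": 0,"offset": [-0.002,0.11,0],"rot": [0,0,0.03]},{"grip": 0,"offset": [-0.002,0.11,0],"rot": [0,0,0.03]},{"grip": 0,"offset": [-0.002,0.11,0],"rot": [0,0,0.03]},{"grip": 0,"offset": [-0.002,0.1,0],"rot": [0,0,0.02]},{"grip": 0,"offset": [-0.002,0.067,0],"rot": [0,0,0]},{"grip": 0,"offset": [0,0,0],"rot": [0,0,0]},{"grip": 0,"offset": [0,0,0],"rot": [0,0,0]}])

```text
time: 7.5
tool_pos: [0.5787, 0.0246, 0.1795]
ee_rot: [2.062, -2.369, -0.002]
wrist_force: [0.4, -0.2, -1.0]
grip_width: 0.482
finger_force: 35.6
```

```bash
python3 - <<'E'
from h import *
np.set_printoptions(precision=4,suppress=True)
o=get_obs();print(o['tool_pos'],o['ee_rot'],o['wrist_force'],o['grip_width'],o['finger_force'])
T=o['tool_pos']
for c in("scene","top"):
    s=snapshot(c)
    for n,z in(('mould',T[2]+.007),('well',.042),('warm_a_mid',.047),('grip_bar',.112),('hatch',.092)):
        for d in place_of(s,n)[:4]: print(c,n,round(d['confidence'],2),np.round(d['at'],1),at_z(s,d['at'],z)[:2])
    if c=="scene":
        q=proj(s,T);print(q);x,y=q.astype(int);cv2.imwrite('pics/held.png',cv2.resize(s['img'][y-90:y+110,x-100:x+100],None,fx=3,fy=3)[:,:,::-1])
E
```

```text
[0.5787 0.0246 0.1795] [ 2.0617 -2.3686 -0.0015] [ 0.4156 -0.2258 -1.0432] 0.48158349497492525 35.61969459056854
scene mould 0.86 [177.7 355.9] [ 0.65  -0.447]
scene mould 0.84 [198.7 414.7] [ 0.7571 -0.4869]
scene mould 0.72 [127.  342.4] [ 0.5711 -0.4868]
scene mould 0.63 [345.9 209.3] [0.586  0.0105]
scene well 0.75 [328.9 259.6] [ 0.5604 -0.0087]
scene warm_a_mid 0.56 [305.4 260.9] [ 0.5306 -0.0519]
scene grip_bar 0.75 [408.7 200.1] [0.6026 0.2085]
scene grip_bar 0.22 [307.8 259.5] [ 0.5807 -0.0938]
scene hatch 0.56 [392.7 216. ] [0.599  0.1583]
scene hatch 0.22 [304.5 259.7] [ 0.561  -0.0841]
[347.7807 207.4129]
top mould 0.97 [489.4 263.5] [ 0.4904 -0.3364]
top mould 0.92 [509.7 305.6] [ 0.4027 -0.3742]
top mould 0.73 [504.8 209.5] [ 0.6063 -0.3754]
top mould 0.51 [319.7 219.9] [0.584  0.0174]
top well 0.84 [332.5 237. ] [ 0.577  -0.0075]
top well 0.44 [452.9 284.8] [ 0.4632 -0.2876]
top grip_bar 0.8 [239.1 219.5] [0.6032 0.2027]
top hatch 0.86 [258.6 227.8] [0.5884 0.1609]
top hatch 0.46 [373.3 239.4] [ 0.5609 -0.1008]
```

View pics/held.png

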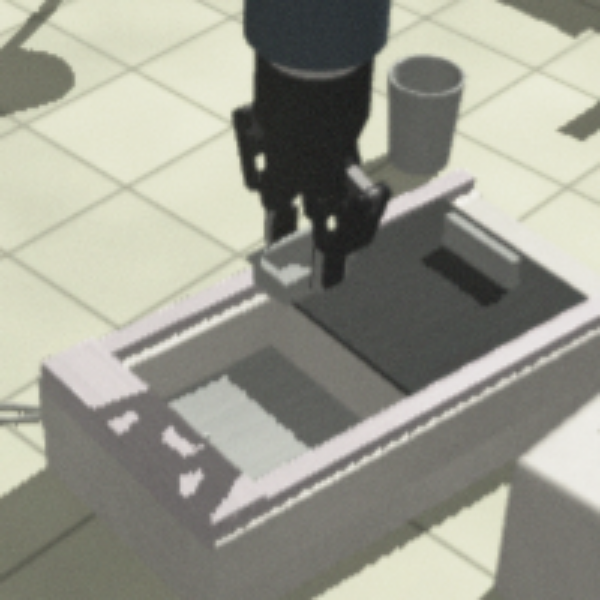

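```bash
python3 - <<'E'
from h import *
s=snapshot("scene");T=get_obs()['tool_pos']
y=np.array([.143,.99,0]);x=np.array([.99,-.143,0])
for d in(0,-.005,-.01,-.015):
    print(d,[tuple(np.round(proj(s,T+[0,0,z]+sx*.021*x+(d+sy*.031)*y)-[247,117],1)*3) for z,sx,sy in((.0175,-1,-1),(.0175,1,-1),(-.0045,1,-1))])
# well corners check
for w in([.574,-.0105],):
    print([tuple(np.round((proj(s,np.r_[w,.09]+a*.073*x+b*.075*y)-[247,117])*3)) for a,b in((-1,-1),(1,-1),(1,1),(-1,1))])
m=cv2.resize(s['img'][170:230,310:390],None,fx=9,fy=9,interpolation=2)
cv2.imwrite('pics/held2.png',m[:,:,::-1])
E
```

```text
0 [(np.float64(248.70000000000002), np.float64(252.60000000000002)), (np.float64(287.70000000000005), np.float64(283.5)), (np.float64(286.5), np.float64(309.0))]
-0.005 [(np.float64(243.0), np.float64(255.29999999999998)), (np.float64(281.70000000000005), np.float64(286.20000000000005)), (np.float64(280.79999999999995), np.float64(311.70000000000005))]
-0.01 [(np.float64(237.0), np.float64(258.0)), (np.float64(276.0), np.float64(289.20000000000005)), (np.float64(274.79999999999995), np.float64(314.70000000000005))]
-0.015 [(np.float64(231.29999999999998), np.float64(260.70000000000005)), (np.float64(270.0), np.float64(291.9)), (np.float64(269.1), np.float64(317.4))]
[(np.float64(114.0), np.float64(376.0)), (np.float64(239.0), np.float64(492.0)), (np.float64(407.0), np.float64(402.0)), (np.float64(277.0), np.float64(298.0))]
```

View pics/held2.png

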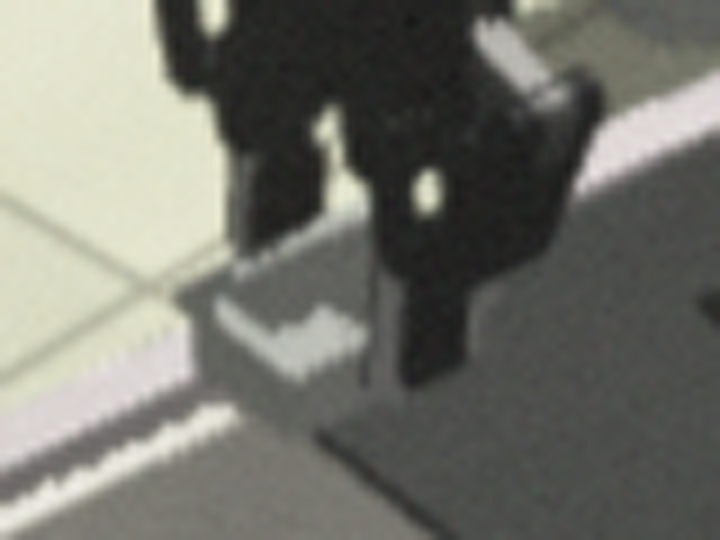

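The mould is held level. Its visible corner fits a lengthwise offset of about 0–2 mm, so I'll lower it into the free half now.

Call:
play_rows(rows=[{"grip": 0,"offset": [0.001,0.006,-0.06],"rot": [0,0,0]},{"grip": 0,"offset": [0,0,-0.1],"rot": [0,0,0]},{"grip": 0,"offset": [0,0,-0.1],"rot": [0,0,0]},{"grip": 0,"offset": [0,0,-0.1],"rot": [0,0,0]},{"grip": 0,"offset": [0,0,-0.05],"rot": [0,0,0]},{"grip": 0,"offset": [0,0,-0.02],"rot": [0,0,0]},{"grip": 0,"offset": [0,0,0],"rot": [0,0,0]}])

```text
time: 8.85
tool_pos: [0.5796, 0.0257, 0.0509]
ee_rot: [2.06, -2.371, -0.001]
wrist_force: [0.2, 0.6, -0.2]
grip_width: 0.478
finger_force: 35.6
```

Call:
play_rows(rows=[{"grip": 0,"offset": [0,0,-0.006],"rot": [0,0,0]},{"grip": 0,"offset": [0,0,-0.006],"rot": [0,0,0]},{"grip": 0,"offset": [0,0,-0.004],"rot": [0,0,0]},{"grip": 0,"offset": [0,0,-0.003],"rot": [0,0,0]},{"grip": 0,"offset": [0,0,0],"rot": [0,0,0]},{"grip": 0,"offset": [0,0,0],"rot": [0,0,0]}])

```text
time: 9.45
tool_pos: [0.5799, 0.0258, 0.0457]
ee_rot: [-2.06, 2.371, -0.0]
wrist_force: [0.8, -0.3, -0.4]
grip_width: 0.479
finger_force: 35.6
```

Call:
play_rows(rows=[{"grip": 0,"offset": [0,0,-0.003],"rot": [0,0,0]},{"grip": 0,"offset": [0,0,-0.002],"rot": [0,0,0]},{"grip": 0,"offset": [0,0,0],"rot": [0,0,0]},{"grip": 0,"offset": [0,0,0],"rot": [0,0,0]}])

```text
time: 9.85
tool_pos: [0.5799, 0.0258, 0.0446]
ee_rot: [-2.06, 2.371, -0.0]
wrist_force: [-2.0, 0.7, 4.3]
grip_width: 0.483
finger_force: 36.1
```

Call:
play_rows(rows=[{"grip": 0.55,"offset": [0,0,0],"rot": [0,0,0]},{"grip": 0.7,"offset": [0,0,0],"rot": [0,0,0]},{"grip": 0.8,"offset": [0,0,0],"rot": [0,0,0]},{"grip": 0.8,"offset": [0,0,0],"rot": [0,0,0]},{"grip": 0.8,"offset": [0,0,0],"rot": [0,0,0]},{"grip": 0.8,"offset": [0,0,0.02],"rot": [0,0,0]},{"grip": 0.8,"offset": [0,0,0.06],"rot": [0,0,0]},{"grip": 0.8,"offset": [0,0,0.12],"rot": [0,0,0]},{"grip": 0.8,"offset": [0,0,0.14],"rot": [0,0,0]},{"grip": 0.8,"offset": [0,0,0.14],"rot": [0,0,0]},{"grip": 0.5,"offset": [0,0.05,0.05],"rot": [0,0,0]},{"grip": 0,"offset": [0,0.13,0],"rot": [0,0,0]},{"grip": 0,"offset": [0.02,0.14,0],"rot": [0,0,0]},{"grip": 0,"offset": [0.02,0.15,0],"rot": [0,0,0]},{"grip": 0,"offset": [0.02,0.15,0],"rot": [0,0,0]},{"grip": 0,"offset": [0.02,0.1,0],"rot": [0,0,0]},{"grip": 0,"offset": [0.02,0.05,0],"rot": [0,0,0]},{"grip": 0,"offset": [0,0,0],"rot": [0,0,0]}])

```text
time: 11.65
tool_pos: [0.6098, 0.2589, 0.2024]
ee_rot: [2.063, -2.369, -0.0]
wrist_force: [0.2, 0.7, 0.0]
grip_width: 0.0
finger_force: 0.0
```

```bash
python3 - <<'E'
from h import *
np.set_printoptions(precision=4,suppress=True)
o=get_obs();print(o['tool_pos'],o['joint_pos'],o['wrist_force'],o['grip_width'])
y=np.array([.143,.99,0])
for c in("top","scene"):
    s=snapshot(c)
    for n,z in(('mould',.051),('warm_a_mid',.045),('grip_bar',.112)):
        for d in place_of(s,n)[:4]: print(c,n,round(d['confidence'],2),np.round(d['at'],1),at_z(s,d['at'],z)[:2])
    im=s['img'][160:310,180:400] if c=="top" else s['img'][170:300,250:470]
    cv2.imwrite(f'pics/p_{c}.png',cv2.resize(im,None,fx=3.6,fy=3.6,interpolation=2)[:,:,::-1])
E
```

```text
[0.6098 0.2589 0.2024] [ 0.6366  0.492   0.3855 -0.0002 -1.465  -0.7745] [0.1909 0.7041 0.0436] 0.00045664661602669375
top mould 0.72 [505.6 209. ] [ 0.6425 -0.4186]
top mould 0.72 [380.4 239.5] [ 0.569  -0.1198]
top mould 0.71 [509.4 301.6] [ 0.4229 -0.4151]
top mould 0.64 [489.7 262.6] [ 0.5138 -0.3738]
top warm_a_mid 0.58 [348.6 253. ] [ 0.538  -0.0453]
top grip_bar 0.95 [236.2 220.3] [0.6014 0.2092]
scene mould 0.92 [200.  417.4] [ 0.6808 -0.4467]
scene mould 0.89 [175.4 353.5] [ 0.5414 -0.3978]
scene mould 0.64 [128.8 341. ] [ 0.4555 -0.4409]
scene mould 0.26 [195.6 314.7] [ 0.4909 -0.3149]
scene warm_a_mid 0.37 [303.4 259.9] [ 0.5237 -0.0512]
scene grip_bar 0.7 [407.5 202.4] [0.606  0.1997]
```

View pics/p_top.png

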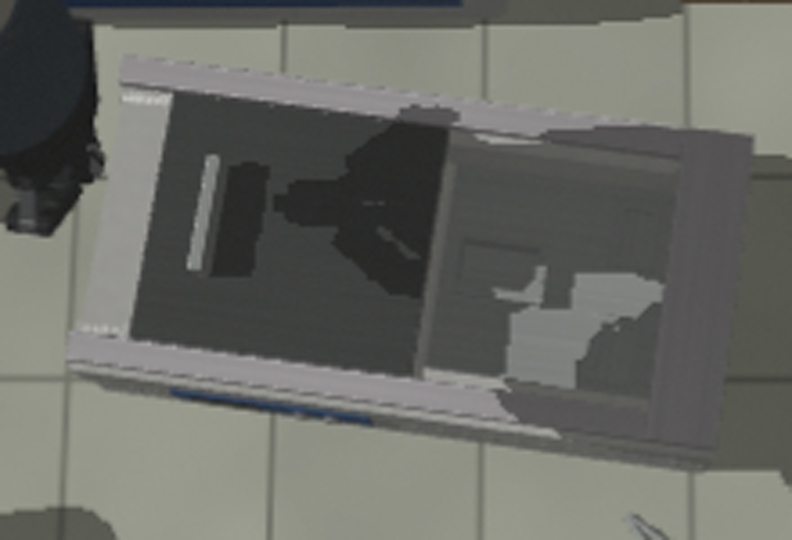

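Call:
play_rows(rows=[{"grip": 0,"offset": [-0.01,-0.066,0],"rot": [0,0,0]},{"grip": 0,"offset": [0,0,-0.08],"rot": [0,0,0]},{"grip": 0,"offset": [0,0,-0.1],"rot": [0,0,0]},{"grip": 0,"offset": [0,0,-0.08],"rot": [0,0,0]},{"grip": 0,"offset": [0,0,-0.04],"rot": [0,0,0]},{"grip": 0,"offset": [0,0,-0.02],"rot": [0,0,0]},{"grip": 0,"offset": [0,0,0],"rot": [0,0,0]},{"grip": 0,"offset": [-0.0024,-0.0165,0],"rot": [0,0,0]},{"grip": 0,"offset": [-0.0024,-0.0165,0],"rot": [0,0,0]},{"grip": 0,"offset": [-0.0024,-0.0165,0],"rot": [0,0,0]},{"grip": 0,"offset": [-0.0024,-0.0165,0],"rot": [0,0,0]},{"grip": 0,"offset": [0,0,0],"rot": [0,0,0]}])

```text
time: 13.25
tool_pos: [0.6042, 0.2169, 0.1078]
ee_rot: [-2.059, 2.371, -0.0]
wrist_force: [0.4, 0.2, 0.5]
grip_width: -0.001
finger_force: 0.5
```

```bash
python3 - <<'E'
from h import *
np.set_printoptions(precision=4,suppress=True)
o=get_obs();print(o['tool_pos'],o['wrist_force'])
s=snapshot("scene")
for n,z in(('grip_bar',.112),('hatch',.092)):
    for d in place_of(s,n)[:2]: print(n,round(d['confidence'],2),np.round(d['at'],1),at_z(s,d['at'],z)[:2])
cv2.imwrite('pics/push.png',cv2.resize(s['img'][150:300,250:470],None,fx=3.6,fy=3.6,interpolation=2)[:,:,::-1])
E
```

```text
[0.6042 0.2169 0.1078] [0.4012 0.1981 0.4982]
grip_bar 0.95 [405.4 199.1] [0.5949 0.2061]
hatch 0.62 [392.  215.7] [0.5972 0.158 ]
```

View pics/push.png

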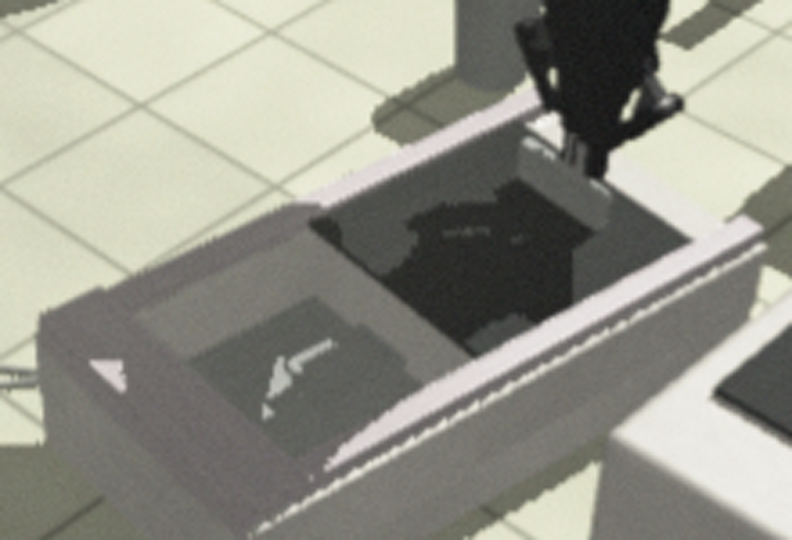

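Fingers sit just behind the bar and roughly centred on it. Before closing, I'll check that the mould lies flat in the shaded well.

```bash
python3 - <<'E'
from h import *
y=np.array([.143,.99,0]);x=np.array([.99,-.143,0])
s=snapshot("top");t=snapshot("scene");out=[]
for s,(r0,c0) in((s,(190,290)),(t,(210,275))):
    im=s['img'][r0:r0+100,c0:c0+100].astype(float);im=np.clip((im-40)*2.2,0,255).astype(np.uint8)
    im=cv2.resize(im,None,fx=4,fy=4,interpolation=2)
    for z in(.062,):
        for a in(-1,1):
            for b in(-1,1):
                p=(proj(s,np.array([.5799,.0258,z])+a*.021*x+b*.031*y)-[c0,r0])*4
                cv2.circle(im,tuple(int(v) for v in p),2,(255,0,0),-1)
    out.append(im)
cv2.imwrite('pics/chk.png',np.hstack(out)[:,:,::-1])
E
```

```text
(no output)
```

View pics/chk.png

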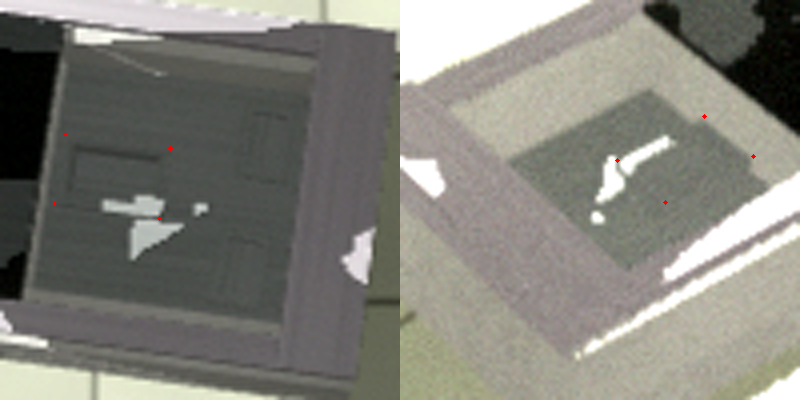

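The mould (about 68–165, 145–205 in the left panel) matches the predicted corners and lies in the free half. The small moulds at (268,145) and (243,275) are undisturbed, so I'll push the hatch.

Call:
play_rows(rows=[{"grip": 0,"offset": [-0.0015,-0.01,0],"rot": [0,0,0]},{"grip": 0,"offset": [-0.003,-0.02,0],"rot": [0,0,0]},{"grip": 0,"offset": [-0.0044,-0.0307,0],"rot": [0,0,0]},{"grip": 0,"offset": [-0.0044,-0.0307,0],"rot": [0,0,0]},{"grip": 0,"offset": [-0.0044,-0.0307,0],"rot": [0,0,0]},{"grip": 0,"offset": [-0.0044,-0.0307,0],"rot": [0,0,0]},{"grip": 0,"offset": [-0.0044,-0.0307,0],"rot": [0,0,0]},{"grip": 0,"offset": [-0.0044,-0.0307,0],"rot": [0,0,0]},{"grip": 0,"offset": [-0.0044,-0.0307,0],"rot": [0,0,0]},{"grip": 0,"offset": [-0.0044,-0.0307,0],"rot": [0,0,0]},{"grip": 0,"offset": [-0.0044,-0.0307,0],"rot": [0,0,0]},{"grip": 0,"offset": [-0.0044,-0.0307,0],"rot": [0,0,0]},{"grip": 0,"offset": [-0.003,-0.02,0],"rot": [0,0,0]},{"grip": 0,"offset": [-0.0015,-0.01,0],"rot": [0,0,0]},{"grip": 0,"offset": [-0.0007,-0.005,0],"rot": [0,0,0]}])

```text
time: 15.0
tool_pos: [0.5878, 0.1053, 0.1072]
ee_rot: [-2.06, 2.372, -0.0]
wrist_force: [3.0, 2.8, -0.2]
grip_width: 0.0
finger_force: 2.0
```

```bash
python3 - <<'E'
from h import *
np.set_printoptions(precision=4,suppress=True)
o=get_obs();print(o['tool_pos'],o['wrist_force'],o['time'])
for c in("top","scene"):
    s=snapshot(c)
    for n,z in(('grip_bar',.112),('hatch',.092),('lip',.107)):
        for d in place_of(s,n)[:2]: print(n,round(d['confidence'],2),np.round(d['at'],1),at_z(s,d['at'],z)[:2])
E
```

```text
[0.5878 0.1053 0.1072] [ 2.9569  2.7691 -0.1623] 15.0
grip_bar 0.7 [285.9 227.8] [0.5837 0.0962]
hatch 0.98 [309.  233.1] [0.5758 0.0453]
hatch 0.43 [451.7 289.4] [ 0.447  -0.2744]
lip 0.86 [371.1 235. ] [ 0.568  -0.0951]
grip_bar 0.7 [369.1 222.1] [0.5905 0.0848]
hatch 0.61 [349.5 236.1] [0.5767 0.0376]
hatch 0.29 [369.1 218.8] [0.5678 0.1129]
lip 0.81 [297.3 256.7] [ 0.5557 -0.0993]
```

Call:
play_rows(rows=[{"grip": 0,"offset": [0,-0.0133,0],"rot": [0,0,0]},{"grip": 0,"offset": [-0.001,-0.0133,0],"rot": [0,0,0]},{"grip": 0,"offset": [-0.0018,-0.0133,0],"rot": [0,0,0]},{"grip": 0,"offset": [-0.0018,-0.0133,0],"rot": [0,0,0]},{"grip": 0,"offset": [-0.0018,-0.0133,0],"rot": [0,0,0]},{"grip": 0,"offset": [-0.0013,-0.01,0],"rot": [0,0,0]},{"grip": 0,"offset": [-0.0009,-0.0067,0],"rot": [0,0,0]},{"grip": 0,"offset": [-0.0005,-0.0033,0],"rot": [0,0,0]},{"grip": 0,"offset": [-0.0005,-0.0033,0],"rot": [0,0,0]}])

```text
time: 16.3
tool_pos: [0.5846, 0.0786, 0.1068]
ee_rot: [2.06, -2.371, -0.001]
wrist_force: [-1.5, 4.6, -0.4]
grip_width: -0.006
finger_force: 2.0
```

Call:
play_rows(rows=[{"grip": 0,"offset": [-0.0009,-0.0067,0],"rot": [0,0,0]},{"grip": 0,"offset": [-0.0009,-0.0067,0],"rot": [0,0,0]},{"grip": 0,"offset": [-0.0007,-0.005,0],"rot": [0,0,0]},{"grip": 0,"offset": [-0.0005,-0.003,0],"rot": [0,0,0]},{"grip": 0,"offset": [-0.0003,-0.002,0],"rot": [0,0,0]}])

```text
time: 16.8
tool_pos: [0.5839, 0.0716, 0.1069]
ee_rot: [2.06, -2.372, -0.0]
wrist_force: [-1.2, 3.7, -2.7]
grip_width: -0.004
finger_force: 2.0
```

Now 1.8 mm per call.

Call:
play_rows(rows=[{"grip": 0,"offset": [-0.0003,-0.002,0],"rot": [0,0,0]},{"grip": 0,"offset": [-0.0003,-0.002,0],"rot": [0,0,0]},{"grip": 0,"offset": [-0.0003,-0.002,0],"rot": [0,0,0]}])

```text
time: 17.1
tool_pos: [0.5838, 0.0698, 0.107]
ee_rot: [-2.06, 2.371, -0.0]
wrist_force: [-1.0, 4.1, -2.4]
grip_width: 0.001
finger_force: 2.0
```

```bash
python3 - <<'E'
from station import *
for i in range(1):
    o=get_obs();print(o['tool_pos'],o['wrist_force'])
E
```

```text
[0.58380372 0.0698111  0.10703935] [-0.97120682  4.10419059 -2.36336075]
```

Call:
play_rows(rows=[{"grip": 0,"offset": [-0.0003,-0.002,0],"rot": [0,0,0]},{"grip": 0,"offset": [-0.0003,-0.002,0],"rot": [0,0,0]},{"grip": 0,"offset": [-0.0003,-0.002,0],"rot": [0,0,0]}])

```text
time: 17.4
tool_pos: [0.5836, 0.068, 0.1071]
ee_rot: [-2.06, 2.371, -0.0]
wrist_force: [-0.4, 3.4, -1.5]
grip_width: 0.004
finger_force: 2.0
```

Call:
play_rows(rows=[{"grip": 0,"offset": [-0.0003,-0.002,0],"rot": [0,0,0]},{"grip": 0,"offset": [-0.0003,-0.002,0],"rot": [0,0,0]},{"grip": 0,"offset": [-0.0003,-0.002,0],"rot": [0,0,0]}])

```text
time: 17.7
tool_pos: [0.5833, 0.0662, 0.1072]
ee_rot: [-2.06, 2.371, -0.0]
wrist_force: [0.5, 4.1, -2.8]
grip_width: 0.004
finger_force: 2.0
```

Call:
play_rows(rows=[{"grip": 0,"offset": [-0.0003,-0.002,0],"rot": [0,0,0]},{"grip": 0,"offset": [-0.0003,-0.002,0],"rot": [0,0,0]},{"grip": 0,"offset": [-0.0003,-0.002,0],"rot": [0,0,0]}])

```text
time: 18.0
tool_pos: [0.5831, 0.0643, 0.1072]
ee_rot: [-2.06, 2.371, -0.0]
wrist_force: [0.9, 4.2, -2.3]
grip_width: -0.002
finger_force: 2.0
```

Call:
play_rows(rows=[{"grip": 0,"offset": [-0.0003,-0.002,0],"rot": [0,0,0]},{"grip": 0,"offset": [-0.0003,-0.002,0],"rot": [0,0,0]},{"grip": 0,"offset": [-0.0003,-0.002,0],"rot": [0,0,0]}])

```text
time: 18.3
tool_pos: [0.5828, 0.0626, 0.1072]
ee_rot: [-2.06, 2.371, -0.0]
wrist_force: [1.1, 3.7, -2.5]
grip_width: 0.001
finger_force: 2.0
```

Call:
play_rows(rows=[{"grip": 0,"offset": [-0.0003,-0.002,0],"rot": [0,0,0]},{"grip": 0,"offset": [-0.0003,-0.002,0],"rot": [0,0,0]},{"grip": 0,"offset": [-0.0003,-0.002,0],"rot": [0,0,0]}])

```text
time: 18.6
tool_pos: [0.5825, 0.0607, 0.1072]
ee_rot: [-2.06, 2.371, -0.001]
wrist_force: [1.4, 3.3, -2.5]
grip_width: 0.002
finger_force: 2.0
```

Call:
play_rows(rows=[{"grip": 0,"offset": [-0.0003,-0.002,0],"rot": [0,0,0]},{"grip": 0,"offset": [-0.0003,-0.002,0],"rot": [0,0,0]},{"grip": 0,"offset": [-0.0003,-0.002,0],"rot": [0,0,0]}])

```text
time: 18.9
tool_pos: [0.5822, 0.059, 0.1072]
ee_rot: [-2.06, 2.371, -0.0]
wrist_force: [2.5, 3.6, -2.9]
grip_width: 0.0
finger_force: 2.0
```

Call:
play_rows(rows=[{"grip": 0,"offset": [0,-0.002,0],"rot": [0,0,0]},{"grip": 0,"offset": [0,-0.002,0],"rot": [0,0,0]},{"grip": 0,"offset": [-0.0003,-0.002,0],"rot": [0,0,0]}])

```text
time: 19.2
tool_pos: [0.582, 0.0571, 0.1072]
ee_rot: [-2.06, 2.372, -0.0]
wrist_force: [1.1, 4.1, -1.1]
grip_width: 0.002
finger_force: 2.0
```

Call:
play_rows(rows=[{"grip": 0,"offset": [-0.0003,-0.002,0],"rot": [0,0,0]},{"grip": 0,"offset": [-0.0002,-0.002,0],"rot": [0,0,0]},{"grip": 0,"offset": [-0.0003,-0.002,0],"rot": [0,0,0]}])

```text
time: 19.5
tool_pos: [0.5818, 0.0553, 0.1072]
ee_rot: [-2.06, 2.371, -0.0]
wrist_force: [1.6, 4.2, -1.0]
grip_width: -0.002
finger_force: 2.0
```

Call:
play_rows(rows=[{"grip": 0,"offset": [-0.0003,-0.002,0],"rot": [0,0,0]},{"grip": 0,"offset": [-0.0002,-0.002,0],"rot": [0,0,0]},{"grip": 0,"offset": [-0.0003,-0.002,0],"rot": [0,0,0]}])

```text
time: 19.8
tool_pos: [0.5815, 0.0536, 0.1072]
ee_rot: [-2.06, 2.371, -0.0]
wrist_force: [-0.4, 3.1, -0.8]
grip_width: 0.0
finger_force: 2.0
```

Call:
play_rows(rows=[{"grip": 0,"offset": [-0.0003,-0.002,0],"rot": [0,0,0]},{"grip": 0,"offset": [-0.0002,-0.002,0],"rot": [0,0,0]},{"grip": 0,"offset": [-0.0003,-0.002,0],"rot": [0,0,0]}])

```text
time: 20.1
tool_pos: [0.5813, 0.0518, 0.1072]
ee_rot: [-2.06, 2.372, -0.0]
wrist_force: [0.7, 3.9, -0.4]
grip_width: 0.003
finger_force: 2.0
```

Call:
play_rows(rows=[{"grip": 0,"offset": [-0.0003,-0.002,0],"rot": [0,0,0]},{"grip": 0,"offset": [-0.0002,-0.002,0],"rot": [0,0,0]},{"grip": 0,"offset": [-0.0003,-0.002,0],"rot": [0,0,0]}])

```text
time: 20.4
tool_pos: [0.581, 0.05, 0.1072]
ee_rot: [-2.06, 2.372, -0.0]
wrist_force: [1.5, 3.9, 0.7]
grip_width: -0.002
finger_force: 2.0
```

Call:
play_rows(rows=[{"grip": 0,"offset": [-0.0003,-0.002,0],"rot": [0,0,0]},{"grip": 0,"offset": [-0.0002,-0.002,0],"rot": [0,0,0]},{"grip": 0,"offset": [-0.0003,-0.002,0],"rot": [0,0,0]}])

```text
time: 20.7
tool_pos: [0.5808, 0.0482, 0.1072]
ee_rot: [-2.06, 2.372, -0.0]
wrist_force: [0.8, 4.0, 0.7]
grip_width: -0.003
finger_force: 2.0
```

Call:
play_rows(rows=[{"grip": 0,"offset": [-0.0003,-0.002,0],"rot": [0,0,0]},{"grip": 0,"offset": [-0.0002,-0.002,0],"rot": [0,0,0]},{"grip": 0,"offset": [-0.0003,-0.002,0],"rot": [0,0,0]}])

```text
time: 21.0
tool_pos: [0.5806, 0.0463, 0.1071]
ee_rot: [-2.06, 2.372, -0.0]
wrist_force: [0.4, 3.6, 1.5]
grip_width: -0.002
finger_force: 2.0
```

Call:
play_rows(rows=[{"grip": 0,"offset": [-0.0003,-0.002,0],"rot": [0,0,0]},{"grip": 0,"offset": [-0.0002,-0.002,0],"rot": [0,0,0]},{"grip": 0,"offset": [-0.0003,-0.002,0],"rot": [0,0,0]}])

```text
time: 21.3
tool_pos: [0.5803, 0.0446, 0.1071]
ee_rot: [-2.06, 2.372, -0.0]
wrist_force: [0.5, 4.6, 1.6]
grip_width: 0.004
finger_force: 2.0
```

Call:
play_rows(rows=[{"grip": 0,"offset": [-0.0003,-0.002,0],"rot": [0,0,0]},{"grip": 0,"offset": [-0.0002,-0.002,0],"rot": [0,0,0]},{"grip": 0,"offset": [-0.0003,-0.002,0],"rot": [0,0,0]}])

```text
time: 21.6
tool_pos: [0.58, 0.0428, 0.1071]
ee_rot: [-2.06, 2.372, 0.0]
wrist_force: [-0.1, 3.9, 1.5]
grip_width: -0.005
finger_force: 2.0
```

Call:
play_rows(rows=[{"grip": 0,"offset": [-0.0003,-0.002,0],"rot": [0,0,0]},{"grip": 0,"offset": [-0.0002,-0.002,0],"rot": [0,0,0]},{"grip": 0,"offset": [-0.0003,-0.002,0],"rot": [0,0,0]}])

```text
time: 21.9
tool_pos: [0.58, 0.0422, 0.1071]
ee_rot: [-2.059, 2.37, 0.002]
wrist_force: [0.0, 8.0, 2.2]
grip_width: -0.002
finger_force: 4.4
```

Call:
play_rows(rows=[{"grip": 0,"offset": [0,0,0],"rot": [0,0,0]},{"grip": 0,"offset": [0,0,0],"rot": [0,0,0]}])

```text
time: 22.1
tool_pos: [0.58, 0.0422, 0.1072]
ee_rot: [-2.059, 2.37, 0.002]
wrist_force: [0.8, 8.5, 1.2]
grip_width: 0.0
finger_force: 3.9
```

Call:
play_rows(rows=[{"grip": 0,"offset": [-0.0002,-0.001,0],"rot": [0,0,0]},{"grip": 0,"offset": [0,-0.001,0],"rot": [0,0,0]},{"grip": 0,"offset": [-0.0002,-0.001,0],"rot": [0,0,0]},{"grip": 0,"offset": [0,0,0],"rot": [0,0,0]}])

```text
time: 22.5
tool_pos: [0.58, 0.0419, 0.1072]
ee_rot: [-2.059, 2.369, 0.002]
wrist_force: [-0.7, 10.3, 2.7]
grip_width: 0.002
finger_force: 4.9
```

Call:
play_rows(rows=[{"grip": 0,"offset": [-0.0002,-0.001,0],"rot": [0,0,0]},{"grip": 0,"offset": [-0.0001,-0.001,0],"rot": [0,0,0]},{"grip": 0,"offset": [-0.0002,-0.001,0],"rot": [0,0,0]},{"grip": 0,"offset": [-0.0001,-0.001,0],"rot": [0,0,0]},{"grip": 0,"offset": [0,0,0],"rot": [0,0,0]}])

```text
time: 23.0
tool_pos: [0.5799, 0.0415, 0.1072]
ee_rot: [-2.058, 2.368, 0.004]
wrist_force: [-0.8, 12.5, 3.0]
grip_width: -0.001
finger_force: 6.0
```

Call:
play_rows(rows=[{"grip": 0,"offset": [-0.0001,-0.001,0],"rot": [0,0,0]},{"grip": 0,"offset": [-0.0001,-0.0011,0],"rot": [0,0,0]},{"grip": 0,"offset": [0,0,0],"rot": [0,0,0]},{"grip": 0,"offset": [0,0,0],"rot": [0,0,0]},{"grip": 0,"offset": [0,0,0],"rot": [0,0,0]},{"grip": 0,"offset": [0,0,0],"rot": [0,0,0]}])

```text
time: 23.6
tool_pos: [0.5799, 0.0412, 0.1072]
ee_rot: [-2.058, 2.368, 0.004]
wrist_force: [-1.0, 13.6, 3.0]
grip_width: 0.001
finger_force: 6.6
```

Call:
play_rows(rows=[{"grip": 0,"offset": [0,0,0],"rot": [0,0,0]},{"grip": 0,"offset": [0,0,0],"rot": [0,0,0]},{"grip": 0,"offset": [0,0,0],"rot": [0,0,0]},{"grip": 0,"offset": [0,0,0],"rot": [0,0,0]},{"grip": 0,"offset": [0,0,0],"rot": [0,0,0]},{"grip": 0,"offset": [0,0,0],"rot": [0,0,0]},{"grip": 0,"offset": [0,0,0],"rot": [0,0,0]},{"grip": 0,"offset": [0.001,0.007,0],"rot": [0,0,0]},{"grip": 0,"offset": [0.001,0.007,0],"rot": [0,0,0]},{"grip": 0,"offset": [0.002,0.014,0],"rot": [0,0,0]},{"grip": 0,"offset": [0.004,0.03,0],"rot": [0,0,0]},{"grip": 0,"offset": [0.004,0.03,0],"rot": [0,0,0]},{"grip": 0,"offset": [0,0,0.08],"rot": [0,0,0]},{"grip": 0,"offset": [0,0,0.14],"rot": [0,0,0]},{"grip": 0,"offset": [0,0,0.14],"rot": [0,0,0]},{"grip": 0,"offset": [0,0.1,0.1],"rot": [0,0,0]},{"grip": 0,"offset": [0,0.14,0],"rot": [0,0,0]},{"grip": 0,"offset": [0,0.14,0],"rot": [0,0,0]},{"grip": 0,"offset": [0,0.1,0],"rot": [0,0,0]},{"grip": 0,"offset": [0,0,0],"rot": [0,0,0]}])

```text
time: 25.6
tool_pos: [0.5824, 0.2126, 0.2438]
ee_rot: [2.064, -2.367, -0.001]
wrist_force: [0.7, -0.1, -0.2]
grip_width: 0.001
finger_force: 0.0
```

```bash
python3 - <<'E'
from h import *
s=snapshot("scene");save(s,'fin.png')
o=get_obs();print(o['tool_pos'],o['wrist_force'],o['time'])
for n,z in(('grip_bar',.112),('hatch',.092)):
    for d in place_of(s,n)[:1]: print(n,d['confidence'],at_z(s,d['at'],z)[:2])
E
```

```text
[0.58257302 0.21083557 0.24418802] [-0.00973322 -0.55744445  0.13411165] 25.65
grip_bar 0.62 [0.57211086 0.03052904]
hatch 0.55 [ 0.56545322 -0.01201796]
```

View pics/fin.png

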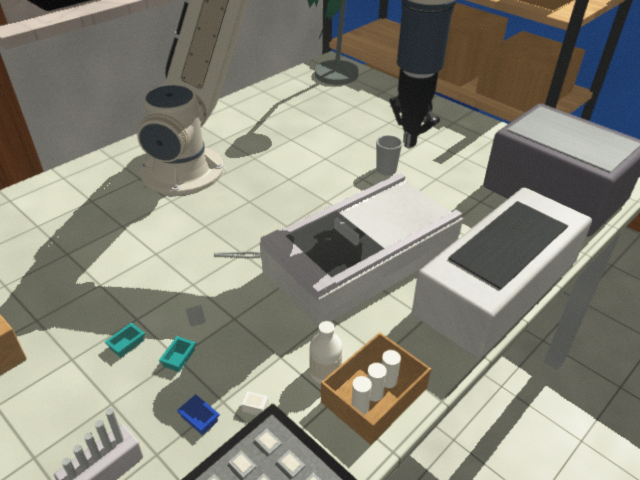

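The hatch is shut over the well, with its bar at about (345,238), and everything else is in place, so I'm handing in.

```bash
python3 -c "
from station import *
print(job_done())"
```

```text
the job is handed in; nothing more can be done
None
```

The large mould is in the free half of the well and the two small moulds are unmoved; the hatch was held against the seal for about a second at roughly 10 N, released and left shut, and the job is handed in (no verdict was returned).

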